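# Turn up the shelf light with one light stroke

### The job

Turn the shelf light up to full: with closed fingertips pointing down, touch the black strip of the dimmer lightly at its smallest dot and stroke along the curved row of dots to the big orange one, without lifting off on the way and without pressing hard. Finish with the fingertips still resting lightly on the orange dot, which sets the level (the program ends while holding that touch). Leave the tape rolls, pencil cup and scraper where they are.

Things in the scene. Friction and masses are not known exactly. Their poses are not given: they have to be found in the camera images.
- dimmer: grey crescent light dimmer, fixed, any yaw; housing 30 mm high, 62 mm wide across the curve; origin on the surface, z up. Along it runs a black touch strip, 30 mm wide, its level top 46 mm above the surface. Strip centre line: arc of radius 130 mm about x = -110 mm, y = 0 of this frame, from -45 (dot 0) to +45 degrees (dot 6) off this x axis, and 18 mm past each end dot
- strip (a joint): how far the whole touch strip is pressed down, m: 0 up, 0.010 fully down. It sinks level, wherever it is pressed, against a spring: starts to give at about 1 N, then 0.5 N per mm (about 3 N at 4 mm, 6 N fully down), and comes back up when let go. About 1 to 8 mm down is a light touch
- dot0 (a point): centre of the smallest dot (white, 8 mm across), on the top face of the strip, at the dim end, where the stroke starts; it sinks with the strip. The frame is parallel to the dimmer's
- dot1 (a point): centre of dot 1 (white, 10.5 mm across), on the strip's top face, next along the strip; neighbouring dots are 34 mm apart
- dot2 (a point): centre of dot 2 (white, 13 mm across), on the strip's top face, next along the strip; neighbouring dots are 34 mm apart
- dot3 (a point): centre of dot 3 (white, 15.5 mm across), on the strip's top face, next along the strip; neighbouring dots are 34 mm apart
- dot4 (a point): centre of dot 4 (white, 18 mm across), on the strip's top face, next along the strip; neighbouring dots are 34 mm apart
- dot5 (a point): centre of dot 5 (white, 20.5 mm across), on the strip's top face, next along the strip; neighbouring dots are 34 mm apart
- dot6 (a point): centre of the largest dot (orange, 23 mm across), on the strip's top face, at the bright end, where the stroke stops
- roll_a: brown tape roll lying flat, loose, 100 mm across, 48 mm high, on the hollow side of the crescent; origin under its centre. To be left alone
- roll_b: brown tape roll lying flat, loose, 100 mm across, 48 mm high, on the outer side of the crescent; origin under its centre. To be left alone
- pencil_cup: wooden pencil cup, loose, 76 mm across, 95 mm high, with pencils up to 170 mm high; origin under its centre. To be left alone
- scraper: small grey and teal silicone scraper lying flat, loose, 147 mm long, 60 mm wide, 14 mm high; origin on its underside near the middle, its x along the handle to the blade. To be left alone

How it is judged:
By the outcome, as a careful person would: the job done as asked, in the order asked, and still so for the second after the job is handed in, while the arm keeps its last pose, push and grip.
It also fails if it takes over 42 s, if anything falls off the work surface, if the arm or the gripper's body presses on something with over 40 N, if the wrist force passes 120 N, or if a joint passes its speed limit or range.

### The arm

A 6-joint arm with a two-finger parallel gripper is mounted at the origin on the work surface. World frame = base frame: x ahead of the robot, y to its left, z up, the work surface at z = 0. Lengths are in mm, angles in rad, forces in N, time in s.
With the tool pointing down it reaches from about 275 to 1000 mm from the base axis. Payload 8.4 kg.
Tool frame: the origin (TCP) lies between the finger pads; the fingertips stand 22 mm ahead of it and the grasp point (between the pads) lies 3 mm ahead of it; z points along the fingers, y is the line along which they close (so a half turn about z gives the same grasp; the last joint's range is limited). The gripper opens to 85 mm and grips with 20 to 120 N. Pads are 22 mm wide; open, the fingers measure 114 mm over their backs; the gripper's body (76 mm by 85 mm) begins 54 mm behind the grasp point. The pads swing forward as they close: fully open they stand 13 mm farther back than shut.
Start: joints at [1.132, 0.353, 1.633, -0, 1.155, -0.002], TCP at [264.4, 566.322, 253.281] pointing down, gripper open.
Joint ranges: [-2.63, 2.63], [-0.92, 2.1], [0.06, 2.66], [-1.3, 4.44], [0, 2.69], [-3.02, 3.02]. Speed limits (rad/s): [2.22, 2.22, 2.79, 3.14, 3.14, 3.14].

### API

Orientations are given as [roll, pitch, yaw] about the fixed x, y, z axes, in that order (R = Rz(yaw) Ry(pitch) Rx(roll)).
In Python, from rig import r, grab_frame gives the robot as it stands.
- The arm moves only by the shell command python3 -m inch 'ROWS' [FORCE]. ROWS is JSON, a list of rows, each a list of 7 numbers: the turn, a rotation vector about the tool's x, y, z as a fraction of full scale, then the shift along the tool's x, y, z as a fraction of full scale, then the closure, from 0 (fully open) to 1 (shut). In form: [[rx, ry, rz, dx, dy, dz, fingers], ...]. A call has 1 to 8 rows; each row shifts and turns the commanded pose from where the row before left it, along the tool's axes as they then stand; what a row does not reach is not made up. Full scale, the value 1, is 2.5 cm for a shift and pi rad for a turn. A row lasts 1/12 s, in which the tool goes at most 41.7 mm and 7.16 degrees, less where a joint would pass 70% of its speed; a pose out of reach is approached as far as the arm can. A call with a number of a shift or a turn outside -1 to 1 is refused whole. A call with a gripper value outside its range is refused whole. The fingers move at their own pace and stop on an object; FORCE is the grip in N (left out, the last holds). Time passes only in rows, so rows that do not move let the fingers close. It gives the time, the measured TCP pose, the force, the opening and the grip force at its end, in the units of the state.
- r.sense(): the state, without advancing time (a new reading comes with each control period).
- grab_frame(name): name is "side" or "top"; returns a dict with "pixels" (400x640x3 uint8, red, green, blue), "z_map" (400x640 float32, mm along the optical axis (not along the pixel's ray), 0 where there is no reading), "vertical_fov" (degrees; the focal length in pixels is half the picture's height over the tangent of half this angle, whatever the lens; pixels are square), "cx", "cy" (the principal point, pixels), "dist" ([k1, k2, p1, p2, k3] as OpenCV has them; the pictures are not rectified), "cam_to_world" (4x4, takes a point from camera to world coordinates). Camera axes: x right, y down, z forward; pixel columns grow to the right and rows downward; lengths in mm; the calibration is good to about 2 mm. A picture is of the moment at which its call begins.
- r.sign_off(): hands the job in; it is judged then, once.
The state is a dict: "clock": time; "qpos": joint angles; "qvel": joint speeds; "joint_efforts": joint torques, N m; "eef_pos": TCP position; "tcp_rot": TCP orientation; "contact_force": force on the tool from outside, world axes, zero at the start; "wrist_torque": the same for the moment, N m; "opening": opening from 0.0 (shut) to 1.0 (fully open); "grasp_force": force on a finger pad.
Only numpy, scipy, OpenCV 4.12 (cv2) and the standard library are available. Lean on these libraries where they do the work, as an engineer would, in place of code of your own. Each camera call takes 0.05 s, during which the arm holds its last target. There are 200 camera calls.

## Working session

There is one attempt and no reset: what is moved stays moved. The work goes in short steps, Python scripts to look and compute and a shell command to move; the robot and the scene stay as the last step left them, time stands still between calls to the robot, and variables do not carry over. Pictures are saved under pics/ and viewed, at most 10 in all, crops included, and the job is handed in when it is done.

```bash
mkdir -p pics; ls; python3 - <<'E'
from rig import r, grab_frame
import cv2
for n in("top","side"):
    f=grab_frame(n); cv2.imwrite(f"pics/{n}1.png",f["pixels"][:,:,::-1])
    print(f["vertical_fov"],f["cx"],f["cy"],f["dist"],f["cam_to_world"])
print(r.sense())
E
```

```text
pics
55.707417523182265 319.92858248449477 200.85860742633415 [-0.05848834  0.          0.          0.          0.        ] [[ 1.20982693e-03 -9.90755456e-01  1.35654572e-01  4.65457737e+02]
 [-9.99485148e-01  3.15134523e-03  3.19297496e-02  5.26720259e+01]
 [-3.20620680e-02 -1.35623360e-01 -9.90241550e-01  7.88712530e+02]
 [ 0.00000000e+00  0.00000000e+00  0.00000000e+00  1.00000000e+00]]
54.703977014348766 321.80515513392754 196.91992645242402 [0.00918278 0.         0.         0.         0.        ] [[ 9.29634721e-01 -2.14514857e-01  2.99604174e-01  3.55524461e+02]
 [-3.68456522e-01 -5.50793344e-01  7.48910197e-01 -4.76531001e+02]
 [ 4.36762123e-03 -8.06604035e-01 -5.91076015e-01  5.04711333e+02]
 [ 0.00000000e+00  0.00000000e+00  0.00000000e+00  1.00000000e+00]]
{'clock': 0.1, 'qpos': array([ 1.13160796e+00,  3.53590887e-01,  1.63402922e+00,  1.13028583e-05,
        1.15517241e+00, -2.38302258e-03]), 'qvel': array([ 5.87014160e-05, -3.10486384e-03, -1.34588233e-03, -5.95769698e-04,
        1.01918043e-03, -3.88391947e-04]), 'joint_efforts': array([ 1.39631691e-03, -6.06352472e+01, -3.42824078e+01,  1.66339605e-04,
        3.81437145e-03,  4.63456456e-05]), 'eef_pos': array([264.23262636, 565.98462035, 252.64230051]), 'tcp_rot': array([-3.14039282e+00, -1.31943753e-05,  2.70478273e+00]), 'contact_force': array([-1.24507312, -0.33808886,  0.48669707]), 'wrist_torque': array([ 0.05783167, -0.0273034 , -0.02463222]), 'grasp_force': 0.0, 'opening': 1.0023520446221652}
```

View pics/top1.png

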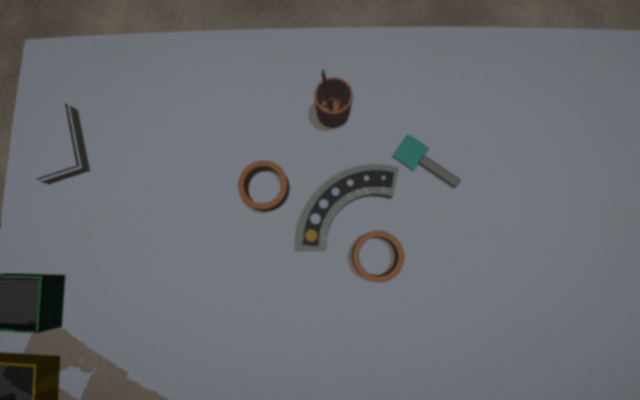

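View pics/side1.png

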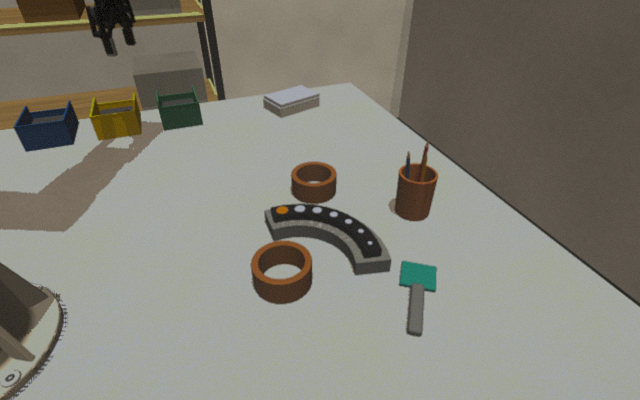

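The top view shows orange dot 6 at about (311,236) and the smallest dot at (384,178). The rolls are at (263,186) and (378,256), the cup at (333,100), and the scraper at (410,152) to (458,184). In the side view, orange is at (282,210) and the smallest dot at (370,243).

```bash
cat > h.py <<'E'
import numpy as np, cv2
from rig import r, grab_frame
def ray(f,uv):
    F=200/np.tan(np.radians(f["vertical_fov"])/2)
    K=np.array([[F,0,f["cx"]],[0,F,f["cy"]],[0,0,1]])
    p=cv2.undistortPoints(np.float64(uv).reshape(-1,1,2),K,np.array(f["dist"]))[:,0]
    T=np.array(f["cam_to_world"]); d=np.c_[p,np.ones(len(p))]@T[:3,:3].T
    return T[:3,3],d
def plane(f,uv,z):
    o,d=ray(f,uv); return o+d*((z-o[2])/d[:,2])[:,None]
def dots(f,box):
    x0,y0,x1,y1=box; im=f["pixels"]; hsv=cv2.cvtColor(im,cv2.COLOR_RGB2HSV).astype(int)
    g=cv2.cvtColor(im,cv2.COLOR_RGB2GRAY)
    strip=cv2.morphologyEx(((g<75)*255).astype(np.uint8),cv2.MORPH_CLOSE,cv2.getStructuringElement(2,(15,15)))
    m=((g>85)&(strip>0)); m[:y0]=0;m[y1:]=0;m[:,:x0]=0;m[:,x1:]=0
    n,l,s,c=cv2.connectedComponentsWithStats(m.astype(np.uint8))
    return [(c[i].round(1),s[i,4],hsv[l==i].mean(0).round()) for i in range(1,n) if s[i,4]>3]
E
python3 - <<'E'
from h import *
for n,b in(("top",(295,160,400,252)),("side",(262,200,392,275))):
    f=grab_frame(n)
    for c,a,h in dots(f,b): print(n,c,a,h,plane(f,c,46)[0].round(1))
E
```

```text
top [397.7 162.2] 13 [106.  28. 115.] [644.8 -79.1  46. ]
top [366.1 177.7] 18 [110.  25. 108.] [613.5 -15.4  46. ]
top [383.1 177.1] 8 [110.  24. 104.] [614.6 -49.2  46. ]
top [349.6 182.4] 30 [110.  24. 111.] [604.1  17.6  46. ]
top [368.8 191.4] 243 [62.  9. 95.] [585.8 -20.3  46. ]
top [335. 191.] 45 [111.  24. 113.] [586.9  46.7  46. ]
top [323.2 203.2] 63 [111.  24. 115.] [562.5  70.1  46. ]
top [314.9 218.4] 83 [110.  24. 117.] [532.3  86.5  46. ]
top [310.7 235.2] 76 [ 22. 154. 111.] [499.3  94.6  46. ]
side [308.1 204.8] 205 [ 61.  18. 140.] [553.5  90.2  46. ]
side [281.7 209.7] 62 [ 17. 225. 160.] [501.  94.  46.]
side [316.7 209.5] 51 [112.  16. 150.] [563.8  70.2  46. ]
side [326.6 235.6] 824 [ 25.  24. 111.] [553.3  -5.8  46. ]
side [333.3 213.7] 41 [112.  16. 146.] [588.5  46.7  46. ]
side [348. 221.] 31 [112.  16. 147.] [605.4  17.   46. ]
side [360.4 230.4] 21 [111.  16. 145.] [615.1 -15.1  46. ]
side [287.3 241.1] 179 [ 23. 101. 138.] [484.5   5.8  46. ]
side [369.8 242.5] 18 [115.  15. 135.] [616.3 -49.5  46. ]
side [305.3 268.7] 57 [ 13. 176. 132.] [491.8 -66.4  46. ]
```

```bash
python3 -m inch '[[0,0,-0.0348,0,0,0,1],[0,0,-0.0348,0,0,0,1],[0,0,-0.0348,0,0,0,1],[0,0,-0.0346,0,0,0,1],[0,0,0,0,0,0,1],[0,0,0,0,0,0,1]]' 30
python3 -m inch '[[0,0,0,-0.44,-0.77,0,1],[0,0,0,-0.44,-0.77,0,1],[0,0,0,-0.44,-0.77,0,1],[0,0,0,-0.44,-0.77,0,1],[0,0,0,-0.44,-0.77,0,1],[0,0,0,-0.44,-0.77,0,1],[0,0,0,-0.44,-0.77,0,1],[0,0,0,-0.44,-0.77,0,1]]'
python3 - <<'E'
from h import *
P=np.array([[615.5,-49.3],[614.3,-15.3],[604.7,17.3],[587.7,46.7],[563.1,70.2],[532.3,86.5],[500.2,94.3]])
a=np.radians(np.arange(-45,46,15)); M=np.c_[-110+130*np.cos(a),130*np.sin(a)]
mc,pc=M.mean(0),P.mean(0); U,S,V=np.linalg.svd((M-mc).T@(P-pc)); R=(U@V).T
Q=(M-mc)@R.T+pc; print(R,np.linalg.det(R)); print(Q.round(1),(Q-P).round(1)); print(np.diff(Q,axis=0).round(1))
f=grab_frame("top")
E
```

```text
clock: 0.7
eef_pos: [264.4, 566.2, 253.2]
tcp_rot: [-3.141, -0.0, 3.138]
contact_force: [-0.1, -0.6, -0.4]
opening: 0.144
grasp_force: 0.0
clock: 1.37
eef_pos: [352.8, 411.3, 253.3]
tcp_rot: [3.142, 0.0, 3.137]
contact_force: [1.1, 0.2, -0.9]
opening: 0.001
grasp_force: 0.0
[[ 0.77976075 -0.62607761]
 [ 0.62607761  0.77976075]] 1.0000000000000002
[[615.2 -49. ]
 [614.4 -15.1]
 [604.9  17.5]
 [587.3  46.5]
 [562.8  70. ]
 [533.   86.3]
 [500.1  94.3]] [[-0.3  0.3]
 [ 0.1  0.2]
 [ 0.2  0.2]
 [-0.4 -0.2]
 [-0.3 -0.2]
 [ 0.7 -0.2]
 [-0.1  0. ]]
[[ -0.7  33.9]
 [ -9.5  32.6]
 [-17.6  29. ]
 [-24.5  23.5]
 [-29.8  16.3]
 [-33.    8.1]]
```

```bash

python3 -m inch '[[0,0,0,-0.437,-0.767,0,1],[0,0,0,-0.437,-0.767,0,1],[0,0,0,-0.437,-0.767,0,1],[0,0,0,-0.437,-0.767,0,1],[0,0,0,-0.437,-0.767,0,1],[0,0,0,-0.437,-0.767,0,1],[0,0,0,-0.437,-0.767,0,1],[0,0,0,-0.437,-0.767,0,1]]'
python3 -m inch '[[0,0,0,-0.437,-0.767,0,1],[0,0,0,-0.437,-0.767,0,1],[0,0,0,-0.437,-0.767,0,1],[0,0,0,-0.437,-0.767,0,1],[0,0,0,-0.437,-0.767,0,1],[0,0,0,-0.437,-0.767,0,1],[0,0,0,-0.437,-0.767,0,1],[0,0,0,-0.437,-0.767,0,1]]'
python3 -m inch '[[0,0,0,-0.437,-0.767,0,1],[0,0,0,-0.437,-0.767,0,1],[0,0,0,-0.437,-0.767,0,1],[0,0,0,-0.437,-0.767,0,1],[0,0,0,-0.437,-0.767,0,1],[0,0,0,-0.437,-0.767,0,1],[0,0,0,-0.437,-0.767,0,1],[0,0,0,-0.437,-0.767,0,1]]'
python3 -m inch '[[0,0,0,0,0,0.9,1],[0,0,0,0,0,0.9,1],[0,0,0,0,0,0.9,1],[0,0,0,0,0,0.9,1],[0,0,0,0,0,0.8,1],[0,0,0,0,0,0.8,1],[0,0,0,0,0,0,1],[0,0,0,0,0,0,1]]'
```

```text
clock: 2.08
eef_pos: [440.2, 258.0, 253.4]
tcp_rot: [3.141, 0.0, 3.138]
contact_force: [0.2, 0.4, 0.5]
opening: 0.001
grasp_force: 0.0
clock: 2.75
eef_pos: [527.6, 104.6, 253.3]
tcp_rot: [3.142, 0.0, 3.138]
contact_force: [0.5, 0.7, -0.0]
opening: 0.003
grasp_force: 0.0
clock: 3.42
eef_pos: [615.0, -48.8, 253.2]
tcp_rot: [3.142, -0.0, 3.138]
contact_force: [0.1, 0.3, 0.1]
opening: 0.004
grasp_force: 0.0
clock: 4.08
eef_pos: [613.9, -47.8, 122.6]
tcp_rot: [3.141, -0.002, 3.139]
contact_force: [0.4, -0.8, 0.4]
opening: -0.0
grasp_force: 0.0
```

```bash

python3 -m inch '[[0,0,0,-0.05,-0.05,0.6,1],[0,0,0,0,0,0.6,1],[0,0,0,0,0,0.5,1],[0,0,0,0,0,0,1],[0,0,0,0,0,0,1],[0,0,0,0,0,0,1]]'
python3 - <<'E'
from h import *
print(r.sense()["eef_pos"])
f=grab_frame("side"); cv2.imwrite("pics/s2.png",cv2.resize(f["pixels"][120:320,220:480,::-1],None,fx=3,fy=3))
E
```

```text
clock: 4.58
eef_pos: [616.5, -49.2, 81.8]
tcp_rot: [-3.141, 0.001, 3.141]
contact_force: [-0.5, -0.8, 0.7]
opening: 0.0
grasp_force: 0.0
[616.45591067 -49.18243119  81.84681744]
```

View pics/s2.png

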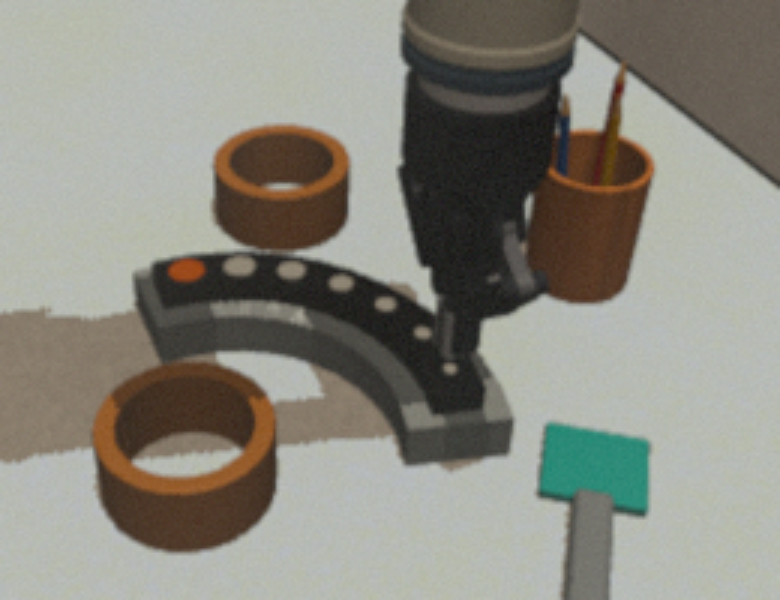

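The closed tips (about (462,350) in the crop) hover roughly 14 mm above the smallest dot at (450,369), and the path along the strip is clear. I'll descend gently.

```bash

python3 -m inch '[[0,0,0,0.04,0,0.2,1],[0,0,0,0,0,0.2,1],[0,0,0,0,0,0,1],[0,0,0,0,0,0,1]]'
python3 -m inch '[[0,0,0,0,0,0.1,1],[0,0,0,0,0,0.1,1],[0,0,0,0,0,0,1],[0,0,0,0,0,0,1]]'
```

```text
clock: 4.97
eef_pos: [614.4, -49.1, 70.4]
tcp_rot: [3.142, -0.001, 3.141]
contact_force: [1.1, -0.6, -0.2]
opening: -0.001
grasp_force: 0.0
clock: 5.3
eef_pos: [615.0, -49.2, 65.8]
tcp_rot: [-3.142, 0.0, 3.141]
contact_force: [1.0, 0.3, 1.4]
opening: -0.002
grasp_force: 1.0
```

```bash

python3 -m inch '[[0,0,0,0,0,0.08,1],[0,0,0,0,0,0,1],[0,0,0,0,0,0,1]]'
python3 -c "
from rig import r
s=r.sense();print(s['eef_pos'],s['contact_force'])"
```

```text
clock: 5.55
eef_pos: [615.0, -49.2, 63.9]
tcp_rot: [-3.142, 0.0, 3.142]
contact_force: [0.6, 0.1, 2.9]
opening: 0.001
grasp_force: 1.5
[615.01169387 -49.17655941  63.9107747 ] [0.60114114 0.10762156 2.9182956 ]
```

```bash

python3 -m inch '[[0,0,0,-0.015,0.17,0,1],[0,0,0,-0.015,0.17,0,1],[0,0,0,-0.01,0.17,0,1],[0,0,0,0,0.17,0,1],[0,0,0,0.01,0.17,0,1],[0,0,0,0.015,0.17,0,1],[0,0,0,0.02,0.17,0,1],[0,0,0,0.025,0.17,0,1]]'
```

```text
clock: 6.22
eef_pos: [614.0, -14.7, 63.8]
tcp_rot: [-3.142, 0.0, -3.142]
contact_force: [-0.1, -2.5, 2.5]
opening: 0.001
grasp_force: 1.5
```

```bash

python3 -m inch '[[0,0,0,0.026,0.166,0,1],[0,0,0,0.03,0.165,0,1],[0,0,0,0.036,0.163,0,1],[0,0,0,0.042,0.162,0,1],[0,0,0,0.048,0.16,0,1],[0,0,0,0.054,0.159,0,1],[0,0,0,0.06,0.157,0,1],[0,0,0,0.066,0.155,0,1]]'
python3 -m inch '[[0,0,0,0.068,0.154,0,1],[0,0,0,0.074,0.152,0,1],[0,0,0,0.08,0.149,0,1],[0,0,0,0.085,0.147,0,1],[0,0,0,0.09,0.144,0,1],[0,0,0,0.096,0.141,0,1],[0,0,0,0.102,0.138,0,1],[0,0,0,0.108,0.135,0,1]]'
```

```text
clock: 6.88
eef_pos: [604.9, 17.4, 63.8]
tcp_rot: [3.142, 0.0, 3.142]
contact_force: [1.3, -1.8, 3.0]
opening: -0.002
grasp_force: 1.5
clock: 7.55
eef_pos: [587.2, 46.4, 63.8]
tcp_rot: [3.142, 0.0, 3.141]
contact_force: [1.4, -0.6, 2.7]
opening: 0.002
grasp_force: 1.5
```

```bash

python3 -m inch '[[0,0,0,0.107,0.132,0,1],[0,0,0,0.111,0.128,0,1],[0,0,0,0.115,0.124,0,1],[0,0,0,0.12,0.12,0,1],[0,0,0,0.124,0.116,0,1],[0,0,0,0.129,0.112,0,1],[0,0,0,0.133,0.108,0,1],[0,0,0,0.137,0.104,0,1]]'
python3 -m inch '[[0,0,0,0.137,0.099,0,1],[0,0,0,0.141,0.094,0,1],[0,0,0,0.145,0.089,0,1],[0,0,0,0.148,0.084,0,1],[0,0,0,0.151,0.079,0,1],[0,0,0,0.154,0.074,0,1],[0,0,0,0.157,0.069,0,1],[0,0,0,0.159,0.064,0,1]]'
```

```text
clock: 8.22
eef_pos: [562.7, 69.9, 63.8]
tcp_rot: [3.142, 0.0, 3.141]
contact_force: [1.9, -1.8, 3.1]
opening: -0.001
grasp_force: 1.5
clock: 8.88
eef_pos: [532.9, 86.1, 63.8]
tcp_rot: [3.142, 0.0, 3.141]
contact_force: [1.3, -0.5, 2.8]
opening: 0.002
grasp_force: 1.5
```

Last segment: (-32.8, +8.2), then settle.

```bash

python3 -m inch '[[0,0,0,0.16,0.058,0,1],[0,0,0,0.162,0.053,0,1],[0,0,0,0.163,0.048,0,1],[0,0,0,0.164,0.043,0,1],[0,0,0,0.165,0.039,0,1],[0,0,0,0.165,0.034,0,1],[0,0,0,0.166,0.03,0,1],[0,0,0,0.167,0.025,0,1]]'
python3 -m inch '[[0,0,0,0,0,0,1],[0,0,0,0,0,0,1],[0,0,0,0,0,0,1],[0,0,0,0,0,0,1]]'
python3 - <<'E'
from h import *
f=grab_frame("side"); cv2.imwrite("pics/s3.png",cv2.resize(f["pixels"][120:320,220:480,::-1],None,fx=3,fy=3))
E
```

```text
clock: 9.55
eef_pos: [500.0, 94.3, 63.8]
tcp_rot: [3.142, 0.0, 3.142]
contact_force: [2.2, -0.3, 2.7]
opening: -0.002
grasp_force: 1.5
clock: 9.88
eef_pos: [499.6, 94.1, 63.5]
tcp_rot: [-3.141, -0.002, 3.141]
contact_force: [-1.5, 0.7, 2.7]
opening: 0.0
grasp_force: 1.6
```

View pics/s3.png

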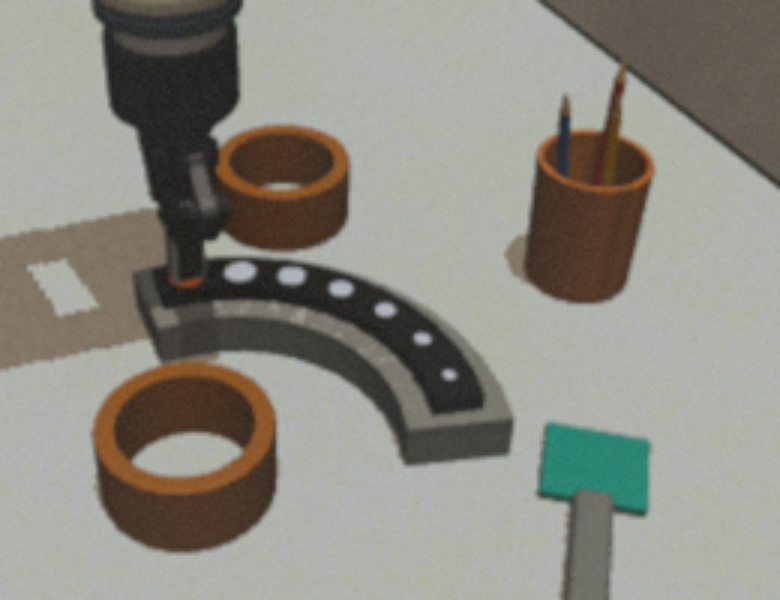

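The fingertips rest on the orange dot at about (187,278). The strip is slightly pressed, and the rolls, cup and scraper have not moved.

```bash
python3 -c "
from rig import r
print(r.sign_off())"
```

```text
the job is handed in; nothing more can be done
None
```

I stroked the dimmer strip from the smallest dot to the orange one at about 3 N with no sign of lifting off, and handed the job in at about 10 s with the fingertips still resting lightly on the orange dot and the rolls, cup and scraper not moved.

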